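# Stand the transformer over the hidden brace of the case

## Robot

A 7-joint arm with a two-finger parallel gripper is mounted at the origin on the work surface. World frame = base frame: x ahead of the robot, y to its left, z up, the work surface at z = 0. Lengths are in m, angles in rad, forces in N, time in s.
With the tool pointing down it reaches from about 0.425 to 0.925 m from the base axis. Payload 6.8 kg.
Tool frame: the origin (TCP) lies on the front face of the gripper's body, between the roots of the fingers; the fingertips stand 73 mm ahead of it and the grasp point (between the pads) lies 54 mm ahead of it (tcp_to_tips is the distance from the TCP to the fingertips, in m); z points along the fingers, x is the direction in which the jaws open and shut, and the axes are right-handed (so a half turn about z gives the same grasp; the last joint's range is limited). The gripper opens to 85 mm and grips with 20 to 120 N. Pads are 22 mm wide; open, the fingers measure 114 mm over their backs; the gripper's body (76 mm by 85 mm) begins 54 mm behind the grasp point. The pads swing forward as they close: fully open they stand 13 mm farther back than shut.
Start: joints at [-1.445, 0.477, 0.022, 1.555, -0.011, 1.109, -0.083], TCP at [0.156, 0.657, 0.304] pointing down, gripper open.
Joint ranges: [-2.96, 2.96], [-0.34, 2.1], [-1.41, 1.46], [0.24, 2.44], [-1.37, 4.51], [0.17, 1.92], [-2.96, 2.96]. Speed limits (rad/s): [2.39, 2.39, 3.14, 3.14, 3.14, 3.14, 3.14].

## Interface

Orientations are given as a unit quaternion [w, x, y, z].
In Python, from station import get_obs, read_camera, hand_in, look_for, silhouettes, tcp_to_tips gives the robot as it stands. The module is installed in compiled form; this text tells all that it offers.
- The arm moves only by the tool apply_moves, never from a script. Its argument "moves" is a list of rows, each a list of 3 entries, a list of its own where there are three numbers: the shift along the tool's x, y, z in units of 25 mm (1.0 is 25 mm), then the turn, a rotation vector about the tool's x, y, z in units of 10 degrees (1.0 is 10 degrees), then the gripper's target within -1 to 1 (fully open at 1, half-way at 0, shut at -1). In form: [[[dx, dy, dz], [rx, ry, rz], jaw], ...]. A call has 1 to 20 rows; each row is the pose to reach, as a shift and turn from the pose commanded when the call began, along the tool's axes at that moment; what a row does not reach only later rows make up. A row lasts 1/8 s, in which the tool goes at most 62.5 mm and 10.7 degrees, less where a joint would pass 70% of its speed; a pose out of reach is approached as far as the arm can. A call with a gripper value outside its range is refused whole. The fingers move at their own pace and stop on an object; "force" is the grip in N (left out, the last holds). Time passes only in rows, so rows that repeat a pose let the fingers close. It gives the time, the measured TCP pose, the force and the opening at its end, in the units of the state.
- get_obs(): the state, without advancing time (a new reading comes with each control period).
- read_camera(name): name is "scene" or "top"; returns a dict with "color" (400x640x3 uint8, red, green, blue), "mtx" (3x3 intrinsics, pixels), "eye" and "rotation" of the camera in the world. Camera axes: x right, y up, looking along -z (the intrinsics and any distortion apply to the point x, -y, -z); pixel columns grow to the right and rows downward; lengths in m; the calibration is good to about 2 mm. A picture is of the moment at which its call begins. There is no depth.
- hand_in(): hands the job in, once; it reports no verdict.
Trained networks look in the newest picture that a camera, given by its name, has taken for a name from the list of things; names that differ only in an ending like _2 or _b are one class to them, and where a whole thing is asked for, a point or a joint stands for the part that bears it (a point fixed in the world has none). Each returns a list of dicts, best first, with "conf" (0 to 1); they miss things now and then, are a little off and sometimes report something else, mostly with a low value. They report only what shows in the picture. A call takes as long as a camera call.
- look_for(camera, query): "pixel" ([row, column] in pixels, amid what is visible of it).
- silhouettes(camera, query): "mask" (400x640 bool, what is visible of it) and "pixel" ([row, column] in pixels, amid what is visible of it).
The state is a dict: "t": time; "q": joint angles; "joint_vel": joint speeds; "joint_torque": joint torques, N m; "eef_pos": TCP position; "tool_rot": TCP orientation; "contact_force": force on the tool from outside, world axes, zero at the start; "torque": the same for the moment, N m; "gripper_width": opening from 0.0 (shut) to 1.0 (fully open).
Only numpy, scipy, OpenCV 4.12 (cv2) and the standard library are available. Lean on these libraries where they do the work, as an engineer would, in place of code of your own. Each camera call takes 0.05 s, during which the arm holds its last target.

## Task

The instrument case has a springy vent cover with a single brace hidden under it, running straight across the case somewhere along its length. Press lightly along the cover with the fingertips to feel where it turns stiff, then stand the transformer upright on the cover right over the brace, midway between the two long rims, so that it stays level and the cover carries it without sagging, and let go. Never press the cover hard or sink the transformer into a soft part of it, and leave the other things on the bench where they are.

Things in the scene. Friction and masses are not known exactly. Their poses are not given: they have to be found in the camera images.
- case: Low grey instrument case, fixed, 128 (x) x 236 (y) x 64 mm high. Origin: centre of its underside; z up, y along its length, x across. Its top is a vent cover inside a rim 8 mm wide that stands 4 mm above the cover; opening inside the rim 112 (x) x 220 mm (y). More than 20 N on case or cover, from fingers or transformer, damages it.
- cover (a point): Middle of the unloaded cover's upper face, 60 mm above the case's origin, axes as the case's. The cover is 20 bare-metal slats, each 11 mm wide in y, running across in x, each sprung on its own: a free slat yields about 150 N/m (a 25 mm wide press meets about 0.5 N per mm), almost without preload, and can sink 14 mm.
- zone_a (a point): Point on the cover face 60 mm to -y of its middle: one end of the stretch where the hidden brace's centre line may lie. The brace, 12 mm wide in y, runs across under all the width of the cover, parallel to the slats and 0.5 mm under them; slats above any part of it (2 or 3) meet it after 0.5 mm and then yield only about 1 mm per 8 N. Nothing shows it.
- zone_b (a point): Point on the cover face 60 mm to +y of its middle: the other end of the stretch where the brace's centre line may lie.
- transformer: Mains transformer, 0.7 to 0.9 kg: square foot 48 x 48 x 4 mm, dark core 26 (x) x 42 (y) mm up to z = 50 mm, copper windings bulging on both x sides (46 mm over all in x, z 9 to 43). Origin: centre of foot's underside; z up; mass centred on the z axis. Grip the core's flat +y and -y faces (42 mm apart) at z 20 to 45 mm. Set on free slats it would sink over 6 mm.
- heatsink: Black finned heat sink, 36 x 44 x 30 mm, bystander next to the transformer. Origin: centre of underside.
- pushbutton: Steel panel push button, 25 mm across, 30 mm high, standing on its thin end, bystander next to the transformer. Origin: centre of underside.
- spool: Yellow solder spool, 54 mm across, 40 mm high, bystander. Origin: centre of underside.
- dropper: White dropper bottle with a blue cap, 44 mm across, 110 mm high, bystander. Origin: centre of underside.
- jar: Small amber jar with a red lid, 40 mm across, 32 mm high, bystander. Origin: centre of underside.
- screwdriver: Green-handled screwdriver, 170 mm long, lying on the mat beyond the case and transformer, bystander. Origin: underside of its middle.
- parts_tray: Blue divided parts tray, 90 x 130 x 30 mm, bystander. Origin: centre of underside.

How it is judged:
On the way:
1. the fingers press the cover to feel for the brace (contact force between the fingers and case above 1 N), for 0.05 s.
At the end, for the whole second after the job is handed in: The transformer stands by itself on the cover, its foot's centre within 25 mm of the line midway between the long rims and inside the ends of the cover (within 85 mm of its middle), sunk less than 3 mm below the unloaded cover face, tilted less than 0.06 rad (3.4 degrees), at rest and released (z of transformer in the frame of cover between -0.003 and 0.003 m and x of transformer in the frame of cover between -0.025 and 0.025 m and y of transformer in the frame of cover between -0.085 and 0.085 m and angle between transformer's own z axis and vertical below 0.06 rad and linear speed of transformer below 0.01 m/s and contact force between transformer and case above 3 N and contact force between transformer and the fingers below 0.1 N); the robot touches nothing.
It fails at once if the fingers or the arm press the case or its cover with more than 20 N (contact force between any of the fingers, the arm and case above 20 N).
It fails at once if the transformer is pressed or dropped on the case with more than 20 N (contact force between transformer and case above 20 N).
It fails at once if the transformer sinks more than 6 mm into the cover (z of transformer in the frame of cover below -0.006 m and contact force between transformer and case above 1 N and x of transformer in the frame of cover between -0.06 and 0.06 m and y of transformer in the frame of cover between -0.115 and 0.115 m).
It fails at once if a bystander is moved by more than 30 mm (distance of any of heatsink, pushbutton, spool, dropper, jar, screwdriver, parts_tray from where it was at the start of the episode above 0.03 m).
It also fails if it takes over 72 s, if anything falls off the work surface, if the arm or the gripper's body presses on something with over 40 N, if the wrist force passes 120 N, or if a joint passes its speed limit or range.

## Working session

There is one attempt and no reset: what is moved stays moved. The work goes in short steps, Python scripts to look and compute and a tool call to move; the robot and the scene stay as the last step left them, time stands still between calls to the robot, and variables do not carry over. Pictures are saved under pics/ and viewed, and the job is handed in when it is done.

Besides the shell and the picture viewer there is one more tool, called after "Request:" as a command line: name --argument value ..., lists and objects as JSON in quotes. apply_moves: Moves the arm, as the interface text tells. Its arguments: {"type":"object","properties":{"moves":{"type":"array"},"force":{"type":"number"}},"required":["moves"]}

```bash
mkdir -p pics; ls
python3 - <<'E'
from station import *
import cv2
o=get_obs()
for k,v in o.items(): print(k,v)
print(tcp_to_tips)
for n in ("scene","top"):
    c=read_camera(n); cv2.imwrite(f"pics/{n}0.png",c["color"][:,:,::-1]); print(n,c["mtx"],c["eye"],c["rotation"],c.keys())
    for q in ("case","transformer","heatsink","pushbutton","spool","dropper","jar","screwdriver","parts_tray"):
        print(q,[(r["pixel"],r["conf"]) for r in look_for(n,q)][:2])
E
```

```text
pics
t 0.0
q [-1.44510326  0.47784121  0.02235196  1.55646588 -0.01144148  1.10927358
 -0.08312237]
joint_vel [-0.00022826  0.00137778  0.00094252 -0.0005966  -0.00117628 -0.00091975
 -0.00024903]
joint_torque [ 8.26536348e-05 -5.96450329e+01  1.60799358e+00 -2.81199592e+01
  1.24835011e-02  9.56367032e-03  4.13978611e-06]
eef_pos [0.15629537 0.65618462 0.30289218]
tool_rot [ 6.50712637e-04  7.84746475e-01  6.19816186e-01 -6.64515348e-04]
contact_force [-0.33228989 -0.07251384 -0.35130907]
torque [ 0.00601795  0.02726522 -0.00506973]
gripper_width 1.0019140241505802
0.0726
scene [[386.14061274   0.         317.69811052]
 [  0.         386.14061274 198.86721217]
 [  0.           0.           1.        ]] [1.15822961 0.00785889 0.77036014] [0.65941932 0.23467116 0.2421955  0.67189058] dict_keys(['color', 'mtx', 'eye', 'rotation'])
case [([186.7, 387.4], 0.89)]
transformer [([199.8, 235.5], 0.67), ([277.8, 332.8], 0.58)]
heatsink [([176.5, 232.2], 0.74)]
pushbutton []
spool [([267.0, 483.8], 0.64)]
dropper [([246.8, 167.3], 0.97)]
jar [([264.5, 482.2], 0.57)]
screwdriver [([271.2, 391.0], 0.63)]
parts_tray [([279.0, 259.0], 0.64)]
top [[460.6282679    0.         320.14025846]
 [  0.         460.6282679  200.6481801 ]
 [  0.           0.           1.        ]] [ 0.53301175 -0.01918141  1.27177348] [-0.69866682 -0.01890904  0.0093205   0.71513653] dict_keys(['color', 'mtx', 'eye', 'rotation'])
case [([229.3, 254.9], 0.64)]
transformer [([209.9, 396.6], 0.75), ([229.3, 254.9], 0.23)]
heatsink [([244.9, 406.3], 0.55)]
pushbutton [([230.4, 257.8], 0.7), ([187.5, 381.0], 0.52)]
spool [([138.5, 306.0], 0.69)]
dropper [([152.3, 441.5], 0.7)]
jar [([154.9, 186.2], 0.47)]
screwdriver [([142.3, 260.9], 0.8)]
parts_tray [([136.1, 362.9], 0.89)]
```

View pics/scene0.png

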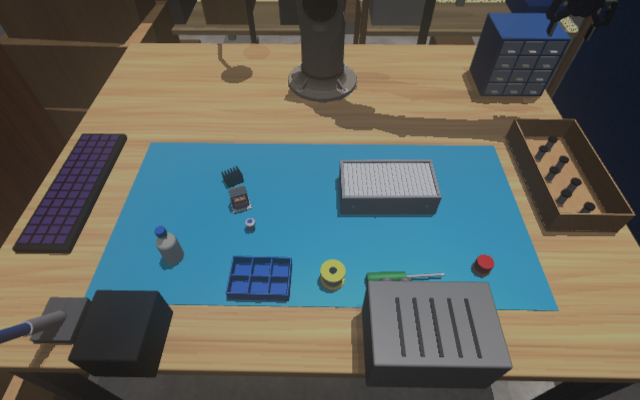

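View pics/top0.png

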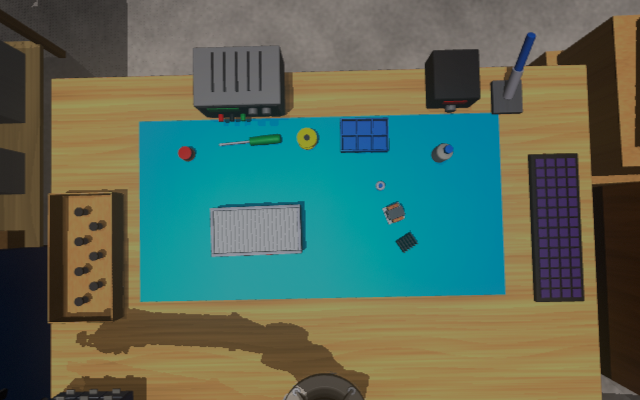

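```bash
cat > h.py <<'E'
import numpy as np,cv2
from scipy.spatial.transform import Rotation as R
from station import *
def rot(c):
    w,x,y,z=c["rotation"]; return R.from_quat([x,y,z,w]).as_matrix()
def proj(c,P):
    p=(np.atleast_2d(P)-c["eye"])@rot(c); p=p*[1,-1,-1]
    u=p@c["mtx"].T; return u[:,:2]/u[:,2:]   # col,row
def ray(c,rc,z):
    d=rot(c)@(np.linalg.inv(c["mtx"])@[rc[1],rc[0],1]*[1,-1,-1]); e=np.array(c["eye"]); return e+d*(z-e[2])/d[2]
def tri(c1,p1,c2,p2):
    pass
def crop(c,name,r0,r1,c0,c1,s):
    cv2.imwrite(f"pics/{name}.png",cv2.resize(c["color"][r0:r1,c0:c1,::-1],None,fx=s,fy=s,interpolation=cv2.INTER_CUBIC))
E
python3 - <<'E'
from h import *
t=read_camera("top"); s=read_camera("scene")
for n,rc,z in [("case",(229.3,254.9),.06),("tr",(209.9,396.6),.05),("hs",(244.9,406.3),.03),("pb",(185.5,381),.03),("spool",(138.5,306),.04),("drop",(152,441),.1),("jar",(154,186),.03),("sd",(142,261),.02),("tray",(136,363),.02)]:
    print(n,ray(t,rc,z).round(3))
crop(t,"t_case",190,270,200,310,7); crop(t,"t_tr",170,260,360,430,6)
crop(s,"s_case",145,225,330,450,6); crop(s,"s_tr",155,240,205,275,7)
for n,c in (("top",t),("scene",s)):
  for q in ("case","transformer"):
    for m in silhouettes(n,q)[:2]:
      k=m["mask"].astype(np.uint8); cs=max(cv2.findContours(k,0,2)[0],key=cv2.contourArea); print(n,q,m["conf"],m["pixel"],k.sum(),cv2.minAreaRect(cs))
E
```

```text
case [0.51 0.17 0.06]
tr [ 0.553 -0.205  0.05 ]
hs [ 0.459 -0.231  0.03 ]
pb [ 0.62  -0.168  0.03 ]
spool [0.751 0.031 0.04 ]
drop [ 0.697 -0.315  0.1  ]
jar [0.718 0.359 0.03 ]
sd [0.748 0.155 0.02 ]
tray [ 0.757 -0.124  0.02 ]
top case 0.6 [226.8, 254.3] 4550 ((256.1585998535156, 230.11904907226562), (50.56180191040039, 93.3031997680664), 87.08915710449219)
top case 0.39 [154.8, 186.1] 182 ((186.5, 153.5), (13.0, 15.0), 90.0)
top transformer 0.59 [211.9, 392.2] 309 ((394.05169677734375, 212.37933349609375), (17.455360412597656, 18.755229949951172), 68.19859313964844)
scene case 0.65 [187.8, 385.6] 5334 ((390.0, 186.0), (54.0, 102.0), 90.0)
scene transformer 0.91 [197.2, 233.6] 432 ((238.80001831054688, 198.89999389648438), (24.349536895751953, 18.65743637084961), 71.56504821777344)
```

View pics/t_case.png

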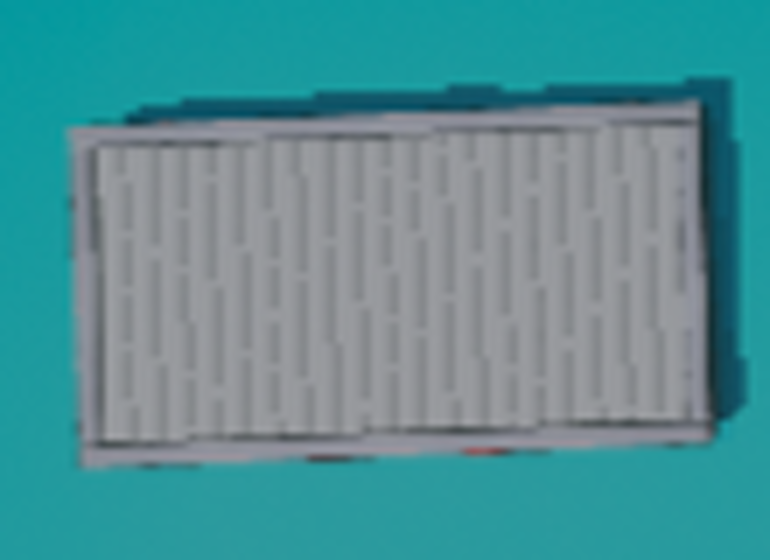

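View pics/t_tr.png

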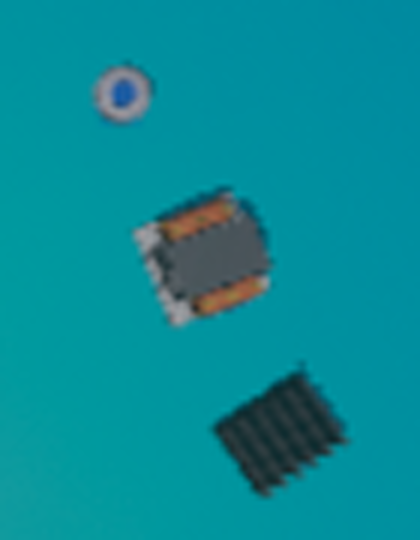

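View pics/s_case.png

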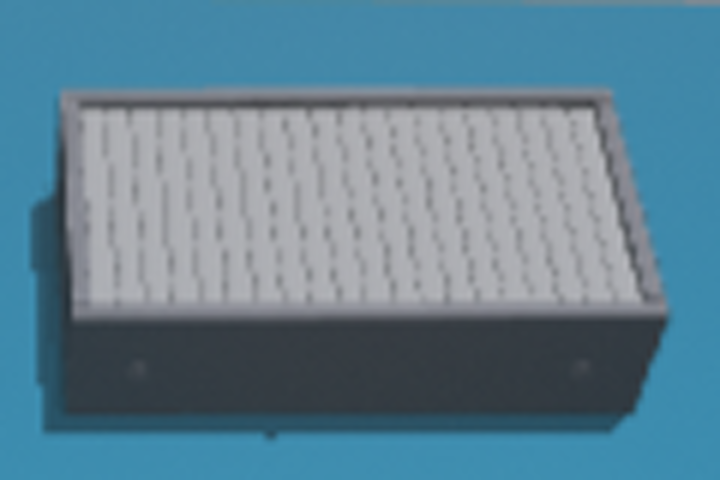

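View pics/s_tr.png

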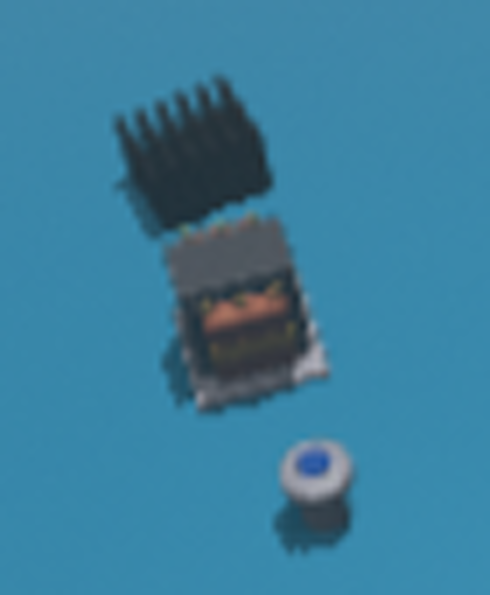

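```bash
cat > fit.py <<'E'
from h import *
from scipy.optimize import least_squares
t=read_camera("top"); s=read_camera("scene")
def un(p,f,o): return (np.array(p,float)+.5)/f-.5+np.array(o)
def fit(obs,x0):
    def f(v):
        c,si=np.cos(v[2]),np.sin(v[2]); M=np.array([[c,-si,0],[si,c,0],[0,0,1]])
        return np.concatenate([(proj(cam,M@np.array(P)+[v[0],v[1],0])[0]-px) for cam,P,px in obs])
    r=least_squares(f,x0,loss="soft_l1"); print(r.x.round(4),np.degrees(r.x[2]).round(2)); print(f(r.x).reshape(-1,2).round(1).tolist()); return r.x
a,b=.064,.118
T=lambda p:un(p,7,(200,190)); S=lambda p:un(p,6,(330,145))
tob=[(t,(a,b,.064),T((70,127))),(t,(a,-b,.064),T((698,101))),(t,(-a,-b,.064),T((712,440))),(t,(-a,b,.064),T((80,467)))]
sob=[(s,(-a,-b,.064),S((60,92))),(s,(-a,b,.064),S((610,92))),(s,(a,b,.064),S((668,312))),(s,(a,-b,.064),S((73,314))),(s,(a,-b,0),S((65,410))),(s,(a,b,0),S((633,412)))]
print("case");fit(tob,[.51,.17,0]);fit(sob,[.51,.17,0]);fit(tob+sob,[.51,.17,0])
T=lambda p:un(p,6,(360,170)); S=lambda p:un(p,7,(205,155))
f=.024
tob=[(t,(f,f,.004),T((135,232))),(t,(-f,f,.004),T((180,325)))]
sob=[(s,(-.013,-.021,.05),S((165,245))),(s,(-.013,.021,.05),S((283,218))),(s,(.013,.021,.05),S((298,275))),(s,(.013,-.021,.05),S((180,297))),(s,(f,-f,.002),S((200,410))),(s,(f,f,.002),S((328,375)))]
print("tr");fit(tob,[.55,-.205,.3]);fit(sob,[.55,-.205,.3]);x=fit(tob+sob,[.55,-.205,.3])
E
python3 fit.py
```

```text
case
[0.5083 0.1686 0.019 ] 1.09
[[0.1, -0.1], [-0.1, -0.2], [-0.1, 0.3], [0.2, 0.1]]
[0.5054 0.1668 0.0176] 1.01
[[0.2, -0.9], [-0.1, -1.0], [0.2, 0.5], [-0.1, 0.2], [0.1, 0.5], [-0.2, 0.1]]
[0.507  0.1674 0.0177] 1.02
[[0.6, 0.3], [0.4, 0.3], [0.3, 0.8], [0.7, 0.5], [0.4, -0.5], [0.2, -0.6], [0.5, 1.0], [0.1, 0.7], [0.3, 1.0], [0.1, 0.7]]
tr
[ 0.5473 -0.2038  0.4224] 24.2
[[-0.1, -0.1], [0.1, 0.1]]
[ 0.546  -0.2042  0.3271] 18.74
[[0.1, 0.0], [0.1, -0.0], [-0.1, -0.6], [-0.3, 0.3], [-0.2, -0.1], [0.4, 0.3]]
[ 0.5459 -0.2044  0.3507] 20.09
[[0.5, -0.5], [-0.5, 0.3], [-0.1, 0.2], [-0.2, -0.2], [-0.1, -0.8], [-0.2, 0.4], [-0.0, 0.0], [0.5, 0.1]]
```

```bash
cat >> h.py <<'E'
CX,CY,CA=0.507,0.1676,np.radians(1.03)
def case2w(x,y): return np.array([CX+x*np.cos(CA)-y*np.sin(CA),CY+x*np.sin(CA)+y*np.cos(CA)])
def plan(xy,z,ang,o=None):
    o=o or get_obs(); w,x,y,zz=o["tool_rot"]; M=R.from_quat([x,y,zz,w])
    d=np.array([xy[0],xy[1],z])-o["eef_pos"]; sh=M.inv().apply(d)/.025
    a=np.radians(ang); T=R.from_matrix(np.array([[np.cos(a),np.sin(a),0],[np.sin(a),-np.cos(a),0],[0,0,-1]]).astype(float))
    rv=np.degrees((M.inv()*T).as_rotvec())/10
    X=M.as_matrix()
    print("t",round(o["t"],2),"pos",o["eef_pos"].round(4),"xang",np.degrees(np.arctan2(X[1,0],X[0,0])).round(2),"F",o["contact_force"].round(2),"shift",sh.round(3),"rot",rv.round(3))
E
python3 -c "
from h import *
plan(case2w(0,-.06),.155,1.03)"
```

```text
t 1.4 pos [0.1564 0.6567 0.3039] xang 76.6 F [-0.19  0.67 -0.45] shift [-18.106  18.775   5.955] rot [-0.    -0.     7.557]
```

Request:
apply_moves --moves '[[[-18.1, 18.8, 5.9], [0, 0, 7.56], -1], [[-18.1, 18.8, 5.9], [0, 0, 7.56], -1], [[-18.1, 18.8, 5.9], [0, 0, 7.56], -1], [[-18.1, 18.8, 5.9], [0, 0, 7.56], -1], [[-18.1, 18.8, 5.9], [0, 0, 7.56], -1], [[-18.1, 18.8, 5.9], [0, 0, 7.56], -1], [[-18.1, 18.8, 5.9], [0, 0, 7.56], -1], [[-18.1, 18.8, 5.9], [0, 0, 7.56], -1], [[-18.1, 18.8, 5.9], [0, 0, 7.56], -1], [[-18.1, 18.8, 5.9], [0, 0, 7.56], -1], [[-18.1, 18.8, 5.9], [0, 0, 7.56], -1], [[-18.1, 18.8, 5.9], [0, 0, 7.56], -1], [[-18.1, 18.8, 5.9], [0, 0, 7.56], -1], [[-18.1, 18.8, 5.9], [0, 0, 7.56], -1], [[-18.1, 18.8, 5.9], [0, 0, 7.56], -1], [[-18.1, 18.8, 5.9], [0, 0, 7.56], -1]]'

```text
t: 3.4
eef_pos: [0.5086, 0.1084, 0.1566]
tool_rot: [-0.0, 1.0, 0.009, 0.0]
contact_force: [0.6, -0.2, -0.0]
gripper_width: 0.001
```

```bash
python3 -c "
from h import *
plan(case2w(0,-.06),.137,1.03)
o=get_obs(); print(o['gripper_width'],o['joint_vel'].round(3),o['q'].round(2))
for i in range(4):
  s=read_camera('scene'); print(get_obs()['contact_force'].round(2),get_obs()['eef_pos'].round(4))
crop(s,'s1',80,230,310,460,4);t=read_camera('top');crop(t,'t1',180,280,200,310,5)
"
```

```text
t 3.4 pos [0.5086 0.1084 0.1566] xang 1.09 F [ 0.62 -0.19 -0.02] shift [-0.02   0.03   0.783] rot [-0.002 -0.001  0.006]
0.0012970977127760737 [ 0.006  0.001  0.001 -0.002  0.001  0.     0.   ] [-0.65  0.45  0.4   2.07 -0.27  0.67 -0.05]
[-0.5  -0.56  0.75] [0.5086 0.1082 0.1565]
[-0.24  0.9  -0.87] [0.5086 0.108  0.1565]
[0.2  0.65 0.23] [0.5087 0.1078 0.1564]
[-0.38 -0.27  0.56] [0.5087 0.1077 0.1564]
```

View picture.

View pics/s1.png

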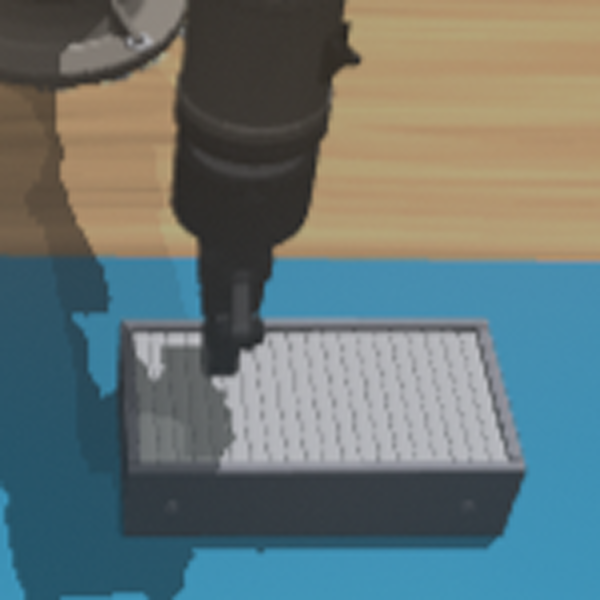

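View pics/t1.png

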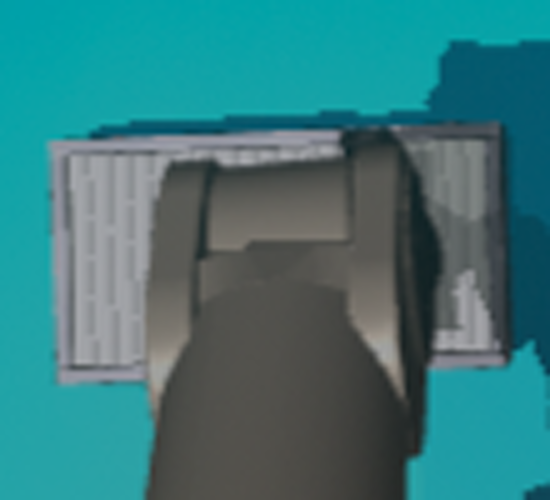

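Request:
apply_moves --moves '[[[0, 0, 0.5], [0, 0, 0], -1], [[0, 0, 0.8], [0, 0, 0], -1], [[0, 0, 0.9], [0, 0, 0], -1], [[0, 0, 0.94], [0, 0, 0], -1], [[0, 0, 0.94], [0, 0, 0], -1]]'

```text
t: 4.28
eef_pos: [0.5083, 0.1074, 0.1331]
tool_rot: [-0.0, 1.0, 0.009, -0.001]
contact_force: [-4.1, -0.7, 8.5]
gripper_width: -0.004
```

Request:
apply_moves --moves '[[[0, 0, 0.04], [0, 0, 0], -1], [[0, 0, 0.04], [0, 0, 0], -1]]'

```text
t: 4.53
eef_pos: [0.5083, 0.1074, 0.1324]
tool_rot: [-0.0, 1.0, 0.009, -0.001]
contact_force: [-4.8, -0.9, 12.5]
gripper_width: -0.0
```

Request:
apply_moves --moves '[[[0, 0, 0.04], [0, 0, 0], -1], [[0, 0, 0.04], [0, 0, 0], -1]]'

```text
t: 4.78
eef_pos: [0.5084, 0.1074, 0.1318]
tool_rot: [-0.0, 1.0, 0.009, -0.001]
contact_force: [-5.6, -1.1, 16.6]
gripper_width: -0.0
```

Request:
apply_moves --moves '[[[0, 0, -0.3], [0, 0, 0], -1], [[0, -0.8, -0.3], [0, 0, 0], -1], [[0, -0.8, -0.15], [0, 0, 0], -1], [[0, -0.8, -0.08], [0, 0, 0], -1], [[0, -0.8, -0.08], [0, 0, 0], -1]]'

```text
t: 5.4
eef_pos: [0.5084, 0.1295, 0.1332]
tool_rot: [-0.001, 1.0, 0.01, -0.0]
contact_force: [-3.6, 5.7, 9.9]
gripper_width: 0.0
```

Request:
apply_moves --moves '[[[0, 0, -0.3], [0, 0, 0], -1], [[0, -0.8, -0.3], [0, 0, 0], -1], [[0, -0.8, -0.15], [0, 0, 0], -1], [[0, -0.8, 0], [0, 0, 0], -1], [[0, -0.8, 0], [0, 0, 0], -1]]'

```text
t: 6.02
eef_pos: [0.5077, 0.1472, 0.1323]
tool_rot: [0.0, 1.0, 0.009, -0.001]
contact_force: [-0.8, 0.2, 1.0]
gripper_width: 0.003
```

Request:
apply_moves --moves '[[[0, 0, -0.3], [0, 0, 0], -1], [[0, 0.35, -0.3], [0, 0, 0], -1], [[0, 0.35, -0.3], [0, 0, 0], -1], [[0, 0.35, -0.15], [0, 0, 0], -1], [[0, 0.35, 0], [0, 0, 0], -1], [[0, 0.35, 0], [0, 0, 0], -1]]'

```text
t: 6.78
eef_pos: [0.5083, 0.1389, 0.1331]
tool_rot: [-0.0, 1.0, 0.009, -0.0]
contact_force: [-2.3, -1.1, 8.5]
gripper_width: -0.0
```

Request:
apply_moves --moves '[[[0, 0, -0.3], [0, 0, 0], -1], [[0, 1.7, -0.3], [0, 0, 0], -1], [[0, 1.7, -0.3], [0, 0, 0], -1], [[0, 1.7, -0.15], [0, 0, 0], -1], [[0, 1.7, 0], [0, 0, 0], -1], [[0, 1.7, 0], [0, 0, 0], -1]]'

```text
t: 7.52
eef_pos: [0.5089, 0.0973, 0.1325]
tool_rot: [-0.0, 1.0, 0.009, -0.0]
contact_force: [-0.4, 0.7, 1.0]
gripper_width: 0.001
```

Request:
apply_moves --moves '[[[0, 0, -0.3], [0, 0, 0], -1], [[0, -0.2, -0.3], [0, 0, 0], -1], [[0, -0.2, -0.3], [0, 0, 0], -1], [[0, -0.2, -0.15], [0, 0, 0], -1], [[0, -0.2, 0], [0, 0, 0], -1], [[0, -0.2, 0], [0, 0, 0], -1]]'

```text
t: 8.28
eef_pos: [0.5087, 0.1012, 0.1325]
tool_rot: [0.0, 1.0, 0.009, -0.0]
contact_force: [0.1, 0.6, 1.1]
gripper_width: 0.004
```

Request:
apply_moves --moves '[[[0, 0, -0.3], [0, 0, 0], -1], [[0, -1.64, -0.3], [0, 0, 0], -1], [[0, -1.64, -0.3], [0, 0, 0], -1], [[0, -1.64, -0.15], [0, 0, 0], -1], [[0, -1.64, 0], [0, 0, 0], -1], [[0, -1.64, 0], [0, 0, 0], -1]]'

```text
t: 9.02
eef_pos: [0.5082, 0.1414, 0.1332]
tool_rot: [0.0, 1.0, 0.008, -0.0]
contact_force: [-3.0, 1.1, 8.3]
gripper_width: 0.002
```

Request:
apply_moves --moves '[[[0, 0, -1], [0, 0, 0], -1], [[0, 0, -2], [0, 0, 0], 1]]'

```text
t: 9.28
eef_pos: [0.5079, 0.1411, 0.183]
tool_rot: [0.0, 1.0, 0.008, -0.001]
contact_force: [-0.2, -0.3, -0.3]
gripper_width: 0.203
```

```bash
python3 -c "
from h import *
plan((.546,-.2044),.15,-70)"
```

```text
t 9.28 pos [0.5079 0.1411 0.183 ] xang 0.91 F [-0.2  -0.28 -0.3 ] shift [ 1.307 13.841  1.333] rot [9.000e-03 3.000e-03 7.091e+00]
```

Request:
apply_moves --moves '[[[1.3, 13.84, 1.2], [0, 0, 7.09], 1], [[1.3, 13.84, 1.2], [0, 0, 7.09], 1], [[1.3, 13.84, 1.2], [0, 0, 7.09], 1], [[1.3, 13.84, 1.2], [0, 0, 7.09], 1], [[1.3, 13.84, 1.2], [0, 0, 7.09], 1], [[1.3, 13.84, 1.2], [0, 0, 7.09], 1], [[1.3, 13.84, 1.2], [0, 0, 7.09], 1], [[1.3, 13.84, 1.2], [0, 0, 7.09], 1], [[1.3, 13.84, 1.2], [0, 0, 7.09], 1], [[1.3, 13.84, 1.2], [0, 0, 7.09], 1], [[1.3, 13.84, 1.2], [0, 0, 7.09], 1]]'

```text
t: 10.65
eef_pos: [0.5468, -0.2027, 0.153]
tool_rot: [-0.0, 0.82, -0.572, -0.0]
contact_force: [-0.5, -0.2, 0.3]
gripper_width: 1.002
```

```bash
python3 -c "
from h import *
plan((.546,-.2044),.087,-70)
s=read_camera('scene'); crop(s,'s2',120,245,170,300,5)"
```

```text
t 10.65 pos [ 0.5468 -0.2027  0.153 ] xang -69.82 F [-0.54 -0.18  0.28] shift [0.055 0.053 2.64 ] rot [-0.002  0.001  0.018]
```

View pics/s2.png

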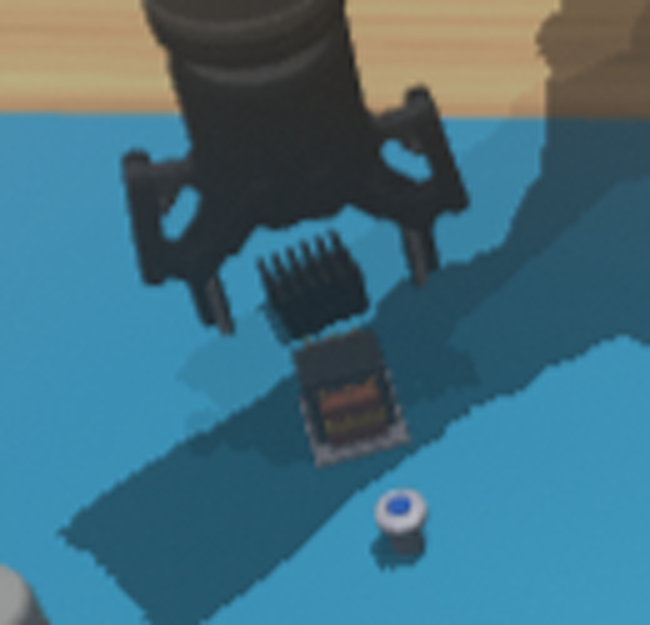

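Request:
apply_moves --moves '[[[0.05, 0.05, 1.2], [0, 0, 0], 1], [[0.05, 0.05, 2.2], [0, 0, 0], 1], [[0.05, 0.05, 2.64], [0, 0, 0], 1], [[0.05, 0.05, 2.64], [0, 0, 0], 1]]'

```text
t: 11.2
eef_pos: [0.5457, -0.2046, 0.0866]
tool_rot: [0.0, 0.82, -0.573, -0.0]
contact_force: [0.3, 1.2, 0.4]
gripper_width: 0.997
```

```bash
python3 -c "
from h import *
plan((.546,-.2044),.087,-70)
s=read_camera('scene'); crop(s,'s3',120,245,170,300,5)"
```

```text
t 11.2 pos [ 0.5457 -0.2046  0.0866] xang -69.89 F [0.29 1.24 0.43] shift [-0.005 -0.014 -0.016] rot [0.005 0.003 0.011]
```

View pics/s3.png

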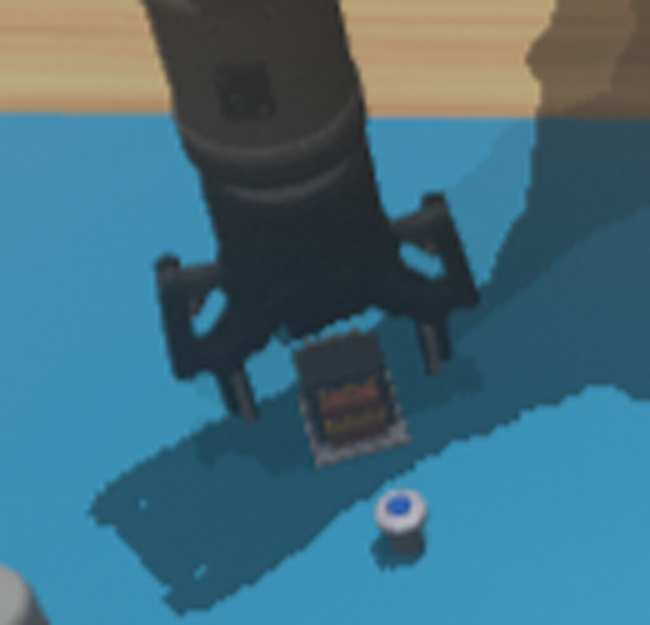

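Request:
apply_moves --moves '[[[0, 0, 0], [0, 0, 0], -1], [[0, 0, 0], [0, 0, 0], -1], [[0, 0, 0], [0, 0, 0], -1], [[0, 0, 0], [0, 0, 0], -1], [[0, 0, 0], [0, 0, 0], -1], [[0, 0, 0], [0, 0, 0], -1]]' --force 45

```text
t: 12.0
eef_pos: [0.5462, -0.2041, 0.0876]
tool_rot: [-0.001, 0.82, -0.573, -0.0]
contact_force: [-0.9, 2.9, 4.4]
gripper_width: 0.485
```

Request:
apply_moves --moves '[[[0, 0, -0.5], [0, 0, 0], -1], [[0, 0, -1.5], [0, 0, 0], -1], [[0, 0, -3], [0, 0, 0], -1], [[0, 0, -4], [0, 0, 0], -1], [[0, 0, -4], [0, 0, 0], -1], [[0, 0, -4], [0, 0, 0], -1]]'

```text
t: 12.75
eef_pos: [0.5451, -0.204, 0.1858]
tool_rot: [0.0, 0.82, -0.573, -0.001]
contact_force: [-0.9, 0.1, -8.1]
gripper_width: 0.485
```

```bash
python3 -c "
from h import *
plan((case2w(0,0)[0]+.0008,.1240),.170,-88.97)
s=read_camera('scene'); crop(s,'s4',90,245,170,300,5);t=read_camera('top'); crop(t,'t4',150,270,340,470,5)"
```

```text
t 12.75 pos [ 0.5451 -0.204   0.1858] xang -69.88 F [-0.86  0.05 -8.15] shift [-12.832  -3.113   0.645] rot [0.01  0.007 1.909]
```

View pics/s4.png

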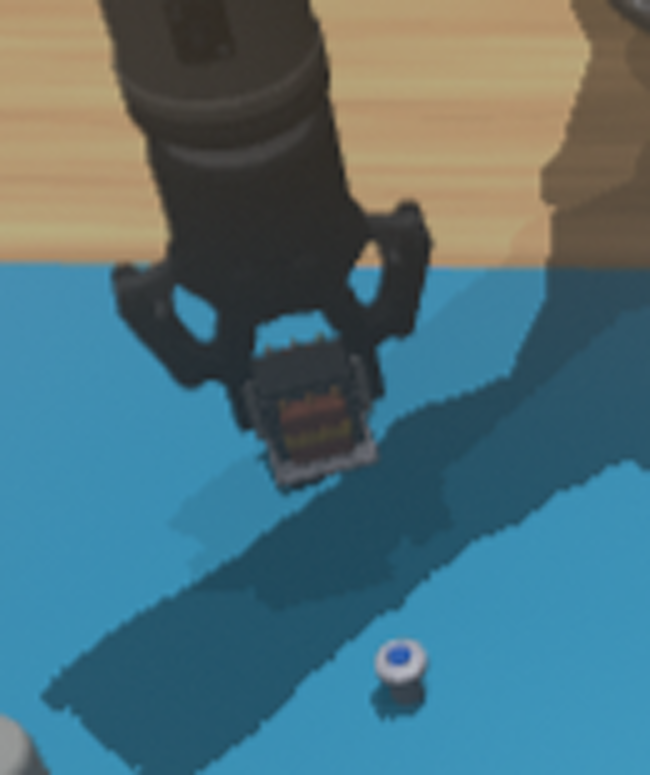

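Request:
apply_moves --moves '[[[-12.83, -3.11, 0.5], [0, 0, 1.91], -1], [[-12.83, -3.11, 0.5], [0, 0, 1.91], -1], [[-12.83, -3.11, 0.5], [0, 0, 1.91], -1], [[-12.83, -3.11, 0.5], [0, 0, 1.91], -1], [[-12.83, -3.11, 0.5], [0, 0, 1.91], -1], [[-12.83, -3.11, 0.5], [0, 0, 1.91], -1], [[-12.83, -3.11, 0.5], [0, 0, 1.91], -1], [[-12.83, -3.11, 0.5], [0, 0, 1.91], -1], [[-12.83, -3.11, 0.5], [0, 0, 1.91], -1], [[-12.83, -3.11, 0.5], [0, 0, 1.91], -1]]'

```text
t: 14.1
eef_pos: [0.5089, 0.122, 0.1745]
tool_rot: [-0.0, 0.712, -0.702, 0.0]
contact_force: [0.6, 0.1, -7.3]
gripper_width: 0.49
```

```bash
python3 -c "
from h import *
plan((case2w(0,0)[0]+.0008,.1240),.150,-88.97)
s=read_camera('scene'); crop(s,'s5',100,230,320,460,5)
print(get_obs()['contact_force'],get_obs()['eef_pos'])
t=read_camera('top'); crop(t,'t5',180,280,200,310,5)"
```

```text
t 14.1 pos [0.5089 0.122  0.1745] xang -89.13 F [ 0.6   0.15 -7.3 ] shift [-0.081  0.043  0.98 ] rot [-0.001 -0.001 -0.016]
[ 0.21553311  0.10572245 -7.28880977] [0.50887224 0.12232868 0.17447489]
```

View pics/s5.png

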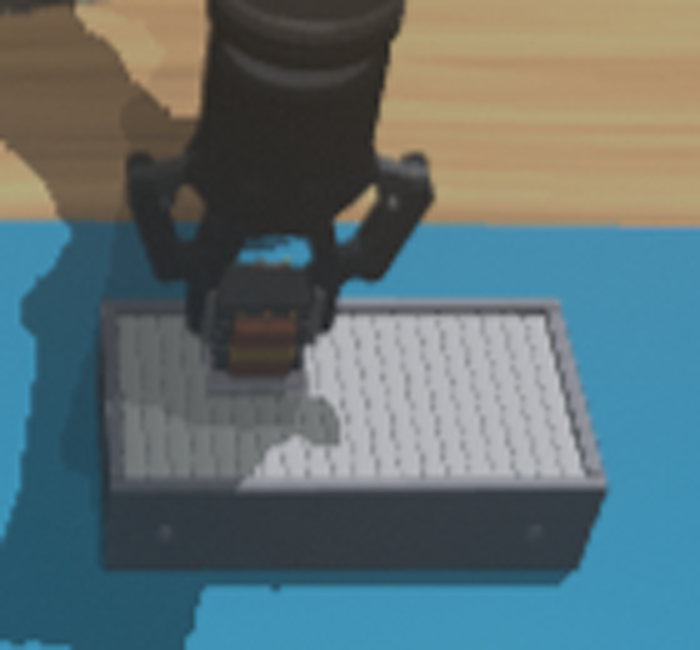

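Request:
apply_moves --moves '[[[-0.06, 0, 0.5], [0, 0, 0], -1], [[-0.06, 0, 0.8], [0, 0, 0], -1], [[-0.06, 0, 0.94], [0, 0, 0], -1], [[-0.06, 0, 0.94], [0, 0, 0], -1]]'

```text
t: 14.7
eef_pos: [0.5085, 0.1246, 0.1505]
tool_rot: [0.0, 0.713, -0.701, -0.0]
contact_force: [-0.3, -1.1, -7.8]
gripper_width: 0.485
```

Request:
apply_moves --moves '[[[0, 0, 0.04], [0, 0, 0], -1], [[0, 0, 0.04], [0, 0, 0], -1]]'

```text
t: 14.95
eef_pos: [0.5088, 0.1248, 0.15]
tool_rot: [-0.0, 0.713, -0.701, 0.0]
contact_force: [0.4, 0.9, -6.4]
gripper_width: 0.481
```

Request:
apply_moves --moves '[[[0, 0, 0.04], [0, 0, 0], -1], [[0, 0, 0.04], [0, 0, 0], -1]]'

```text
t: 15.2
eef_pos: [0.5087, 0.1248, 0.1489]
tool_rot: [-0.0, 0.713, -0.701, -0.0]
contact_force: [0.1, -0.9, -7.5]
gripper_width: 0.485
```

Request:
apply_moves --moves '[[[0, 0, 0.03], [0, 0, 0], -1], [[0, 0, 0.03], [0, 0, 0], -1]]'

```text
t: 15.45
eef_pos: [0.5087, 0.1248, 0.1481]
tool_rot: [0.0, 0.713, -0.701, -0.0]
contact_force: [0.6, -0.2, -7.5]
gripper_width: 0.492
```

Request:
apply_moves --moves '[[[0, 0, 0.03], [0, 0, 0], -1], [[0, 0, 0.03], [0, 0, 0], -1]]'

```text
t: 15.7
eef_pos: [0.5087, 0.1248, 0.1474]
tool_rot: [0.0, 0.713, -0.701, -0.0]
contact_force: [-0.3, 0.3, -7.6]
gripper_width: 0.486
```

Request:
apply_moves --moves '[[[0, 0, 0.03], [0, 0, 0], -1], [[0, 0, 0.03], [0, 0, 0], -1]]'

```text
t: 15.95
eef_pos: [0.5087, 0.1248, 0.1468]
tool_rot: [-0.0, 0.713, -0.701, -0.0]
contact_force: [-0.8, -0.5, -3.5]
gripper_width: 0.49
```

Request:
apply_moves --moves '[[[0, 0, 0.02], [0, 0, 0], -1], [[0, 0, 0.02], [0, 0, 0], -1], [[0, 0, 0.02], [0, 0, 0], -1]]'

```text
t: 16.32
eef_pos: [0.5087, 0.1247, 0.1463]
tool_rot: [-0.0, 0.713, -0.701, -0.0]
contact_force: [-1.7, 0.6, 0.6]
gripper_width: 0.487
```

Request:
apply_moves --moves '[[[0, 0, 0], [0, 0, 0], -0.2], [[0, 0, 0], [0, 0, 0], 0.3], [[0, 0, 0], [0, 0, 0], 1], [[0, 0, 0], [0, 0, 0], 1], [[0, 0, 0], [0, 0, 0], 1]]'

```text
t: 16.95
eef_pos: [0.5088, 0.1248, 0.1462]
tool_rot: [-0.0, 0.713, -0.701, 0.0]
contact_force: [0.4, -1.0, -0.5]
gripper_width: 0.998
```

```bash
python3 -c "
from h import *
plan((.508,.124),.150,-88.97)
s=read_camera('scene'); crop(s,'s6',100,230,320,460,5)"
```

```text
t 16.95 pos [0.5088 0.1248 0.1462] xang -89.0 F [ 0.38 -0.99 -0.53] shift [ 0.03   0.034 -0.153] rot [-0.002 -0.    -0.003]
```

View pics/s6.png

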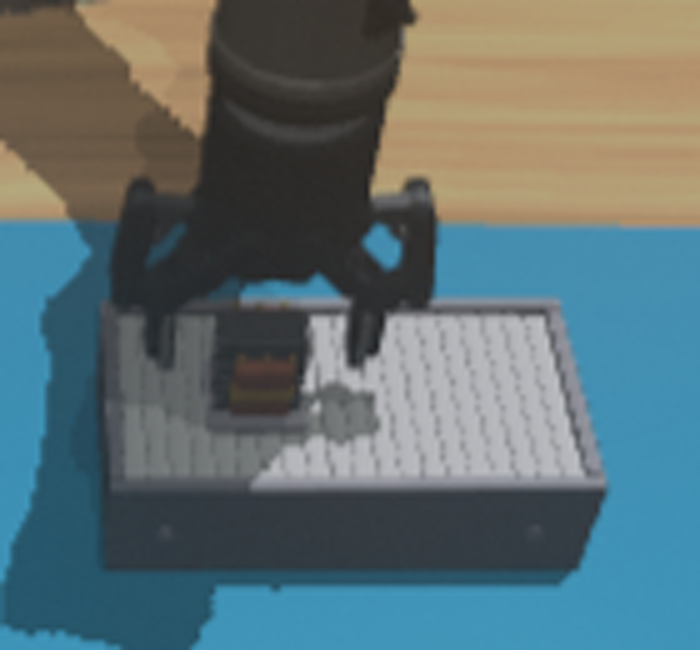

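Released, with the transformer upright on the cover at about (260, 370) in the crop. Next I retreat straight up and check.

Request:
apply_moves --moves '[[[0, 0, -0.5], [0, 0, 0], 1], [[0, 0, -1.5], [0, 0, 0], 1], [[0, 0, -3.5], [0, 0, 0], 1], [[0, 0, -6], [0, 0, 0], 1], [[0, 6, -6], [0, 0, 0], 1], [[8, 6, -6], [0, 0, 0], 1], [[8, 6, -6], [0, 0, 0], 1], [[8, 6, -6], [0, 0, 0], 1], [[8, 6, -6], [0, 0, 0], 1], [[8, 6, -6], [0, 0, 0], 1]]'

```text
t: 18.25
eef_pos: [0.3611, -0.0802, 0.296]
tool_rot: [-0.002, 0.711, -0.703, -0.002]
contact_force: [0.1, 0.1, 0.6]
gripper_width: 1.0
```

```bash
python3 -c "
from h import *
print(get_obs()['eef_pos'])
s=read_camera('scene'); crop(s,'s7',140,230,330,450,6);t=read_camera('top'); crop(t,'t7',190,270,200,310,7)
cv2.imwrite('pics/top7.png',t['color'][:,:,::-1])
for n,c in(('top',t),('scene',s)):
  for q in ('transformer','heatsink','pushbutton'): print(n,q,[(r['pixel'],r['conf']) for r in look_for(n,q)][:2])
"
```

```text
[ 0.36106137 -0.08024867  0.29595029]
top transformer [([227.5, 272.6], 0.73)]
top heatsink [([243.7, 405.9], 0.77)]
top pushbutton []
scene transformer [([171.4, 369.3], 0.65)]
scene heatsink [([175.7, 231.9], 0.63)]
scene pushbutton [([223.3, 251.0], 0.51)]
```

View pics/s7.png

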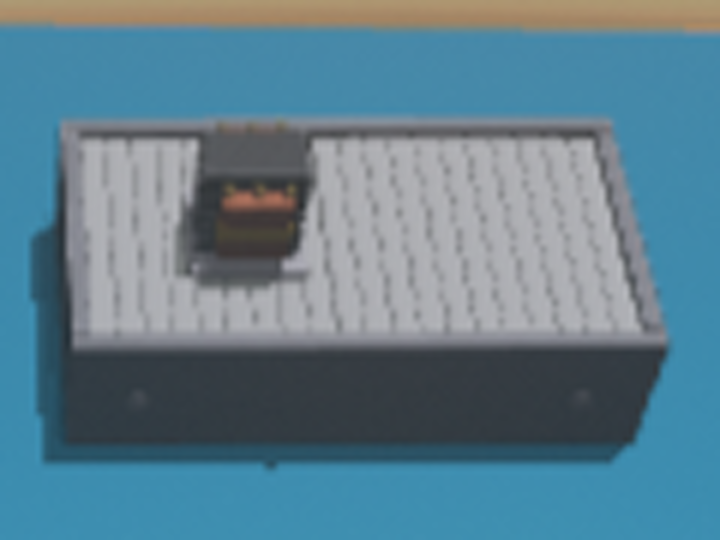

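View pics/t7.png

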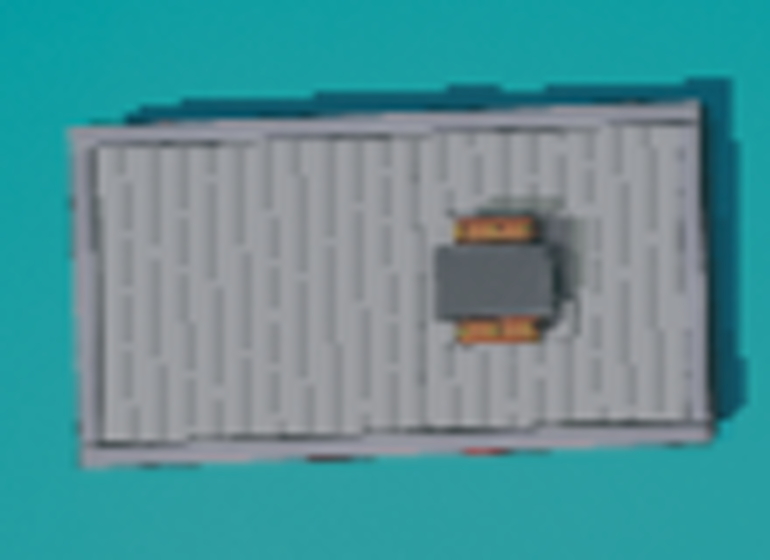

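View pics/top7.png

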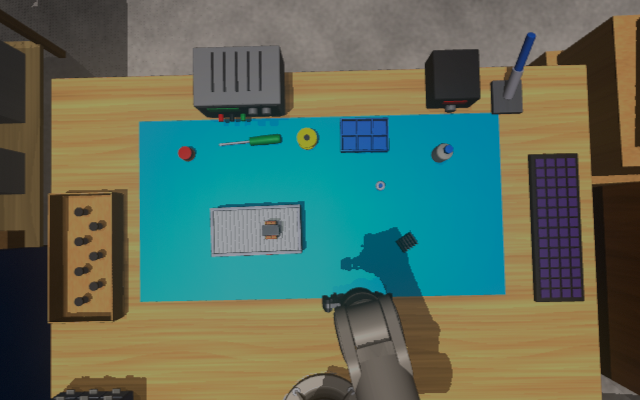

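Run:
```python
from h import *
t=read_camera("top"); s=read_camera("scene")
a=CA
M=np.array([[np.cos(a),-np.sin(a),0],[np.sin(a),np.cos(a),0],[0,0,1]])
# predicted, level, sunk 1 mm, shifted by fitted per-camera case biases
for n,c,b,f,o in(("top",t,(.5083,.1686),7,(200,190)),("scene",s,(.5054,.1668),6,(330,140))):
  im=cv2.resize(c["color"][o[1]:o[1]+80,o[0]:o[0]+110,::-1],None,fx=f,fy=f,interpolation=cv2.INTER_CUBIC)
  off=np.array([b[0]-CX,b[1]-CY,0]); org=np.array([.5085,.1247,.059])+off
  for sx,sy,z,col in ((.013,.021,.05,(0,0,255)),(.024,.024,.004,(0,255,0))):
    P=np.array([[i*sx,j*sy,z] for i,j in((1,1),(1,-1),(-1,-1),(-1,1))])@M.T+org
    q=((proj(c,P)-o+.5)*f-.5); cv2.polylines(im,[q.round().astype(np.int32)],True,col,1)
  cv2.imwrite(f"pics/ov_{n}.png",im)
```

```text
(no output)
```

View pics/ov_top.png

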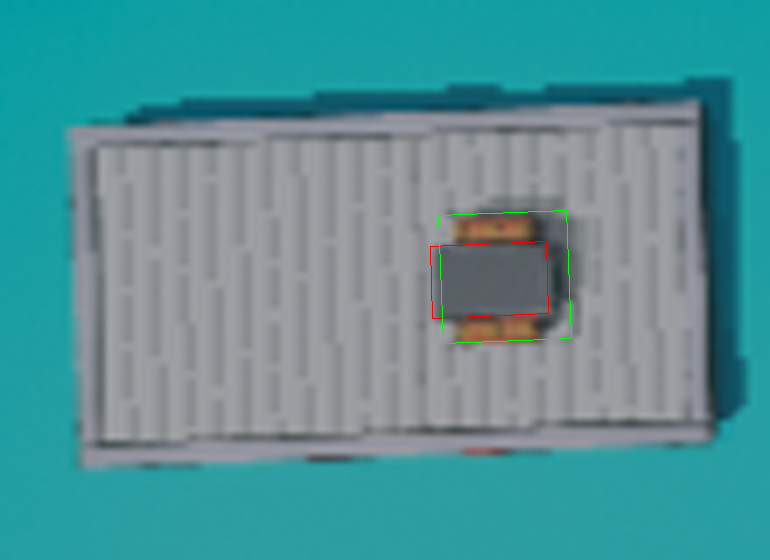

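View pics/ov_scene.png

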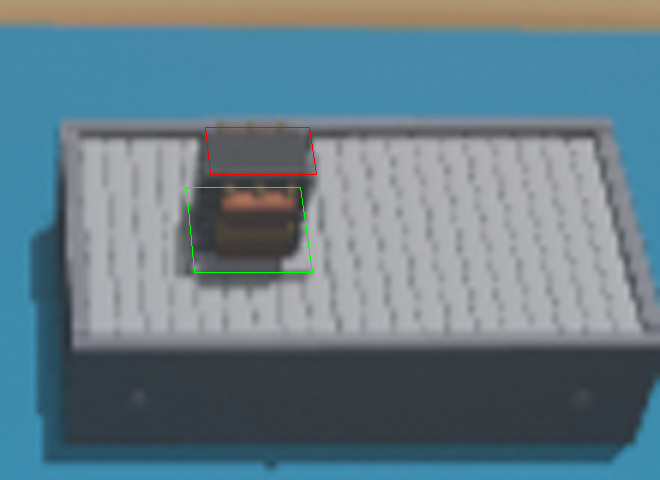

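```bash
python3 -c "
from station import *
print(hand_in())"
```

```text
the job is handed in; nothing more can be done
None
```

The transformer is standing upright on the vent cover over the brace, released, and I handed the job in at about 18–19 s on the robot's clock. `hand_in` gives no verdict.

**Finding the brace:** I pressed the cover with the shut fingertips at seven places. It was stiff at about 8 N or more from world y = 0.107 to 0.141. It was soft at about 1 N at 0.097, 0.101 and 0.147. That puts the middle of the stiff slats near y ≈ 0.124, about 44 mm to −y of the cover's middle.

**Force margin:** The first spot I tried was on the brace, and I pressed it in 1 mm steps until the force reached 16.6 N (17.5 N in all with the sideways part). That is under the 20 N limit, but closer than I meant to go. Later presses stayed at about 12 N or less.

**Placing:** I set the transformer down at about (0.509, 0.125). It touched the cover and took its full weight of about 7.5–8 N within roughly 1 mm of travel, so it is resting on the stiff part. I then opened the gripper and backed away.

**Last checks:**
- **Position:** Model outlines drawn over both pictures put it midway between the long rims. They were about 1 pixel (about 2 mm) off, in opposite directions in the two views, which fits the camera calibration error.
- **Level and sinking:** It looks level, probably within a degree or so, and not sunk. This was judged from the pictures and not measured finely.
- **Other things on the bench:** They look unmoved in the top picture, and the arm is clear of everything. The detector missed the push button in the top view, but it shows there and was found in the scene view.

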